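# Square up the panel for scribing

## Task

Lay the square on the sloping stand with its thick stock flush along the upper edge of the white panel and its thin blade lying down over the panel, centred on the red line. Then turn the yellow swivel clip clockwise until its tail points at the red tick, so that its arm lies over the end of the stock. Leave the square flush and let go of everything; do not knock over or push aside the two containers and the tape roll.

Things in the scene. Friction and masses are not known exactly. Their poses are not given: they have to be found in the camera images.
- panel: white panel, 6 mm thick, fixed on a blue plate sloping at 28 degrees on a fixed stand. Axes: x up the slope, y left along the panel's upper edge, z out of the slope. Origin: on the blue surface (z = 0) where the red line (4 wide, along -x) meets the upper edge. Panel: x -125..0, y -105..95, z 0..6. Blue plate: x -135..95, y -140..100, high edge 129 above the bench
- square: loose T-square, 0.4 kg, starting upright on the bench. Origin: middle of the stock's flush face, at the underside; z up. Steel stock x 0..20, y -80..80, z 0..12; black grip rib on it x 2..18, y -25..25, z 12..37 (hold here); thin dark steel blade x -90..0, y -15..15, z 7..9.5, which passes over the panel. Laid correctly, its frame coincides with panel's
- face_left (a point): point on the square's flush face at its +y end (square frame 0, 80, 3)
- face_right (a point): point on the square's flush face at its -y end (square frame 0, -80, 3)
- clip_grip (a point): on the yellow clip's axis (parallel to panel z, at panel x 48, y -70) at gripping height, panel z 40. Turns with the clip: -y along the arm. Grip bar 44 long (y), 12 thick (x), panel z 22..48; under it the arm (12 wide, z 16..22) reaches 48 from the axis and a thin tail 24 the other way, over a white disc (radius 30) with a red tick on its uphill side
- clip (a joint): clip angle, rad, growing clockwise seen from above the slope, range 0..2.1. At 0 the arm points to panel -y (away from the square's place); at 1.571 the tail is on the red tick and the arm points down the slope over the stock's right end
- can: bystander: white and grey can, 56 diameter x 180 high, origin at the centre of its underside
- bottle: bystander: white bottle with a blue cap, 60 diameter x 160 high, origin at the centre of its underside
- tape: bystander: yellow tape roll lying flat, 84 diameter x 20 high, origin at the centre of its underside
There are look-alikes about, which are no part of the job. Of the things that look like the square, take the one that is nearest to the robot's base at the start.

How it is judged (in metres and radians):
On the way, in this order (a step that is already met when the one before it is completed fails the run):
1. the square lies flush against the panel's upper edge, blade centred on the red line, while the clip is still turned away (x of face_left in the frame of panel between -0.002 and 0.0025 m and x of face_right in the frame of panel between -0.002 and 0.0025 m and y of square in the frame of panel between -0.007 and 0.007 m and z of square in the frame of panel between -0.003 and 0.003 m and angle between the z axis of square and the z axis of panel, either way round below 0.05 rad and angle between square's own z axis and vertical below 0.8 rad and linear speed of square below 0.02 m/s and value of joint clip below 0.9 rad), for 0.3 s.
2. the clip's tail points at the red tick (value of joint clip between 1.44 and 1.7 rad), for 0.2 s.
At the end, for the whole second after the job is handed in: Both ends of the stock's face are within 2 mm of the panel's upper edge, the blade within 7 mm of the red line's middle, the square flat on the slope (3 mm, 3 degrees) and at rest, the clip's tail within 7 degrees of the tick (1.44 to 1.70), and can, bottle and tape within 30 mm of their starts (all of step 2 and x of face_left in the frame of panel between -0.002 and 0.0025 m and x of face_right in the frame of panel between -0.002 and 0.0025 m and y of square in the frame of panel between -0.007 and 0.007 m and z of square in the frame of panel between -0.003 and 0.003 m and angle between the z axis of square and the z axis of panel, either way round below 0.05 rad and angle between square's own z axis and vertical below 0.8 rad and linear speed of square below 0.02 m/s and distance of each of can, bottle, tape from where it was at the start of the episode below 0.03 m and angle between each of can, bottle, tape's own z axis and vertical below 0.35 rad); the robot touches nothing.
It fails at once if the can, the bottle or the tape roll is pushed more than 30 mm or tipped over (not (distance of each of can, bottle, tape from where it was at the start of the episode below 0.03 m and angle between each of can, bottle, tape's own z axis and vertical below 0.35 rad)).
It also fails if it takes over 51 s, if anything falls off the work surface, if the arm or the gripper's body presses on something with over 40 N, if the wrist force passes 120 N, or if a joint passes its speed limit or range.

## Robot

A 7-joint arm with a two-finger parallel gripper is mounted at the origin on the work surface. World frame = base frame: x ahead of the robot, y to its left, z up, the work surface at z = 0. Lengths are in mm, angles in rad, forces in N, time in s.
With the tool pointing down it reaches from about 400 to 875 mm from the base axis. Payload 19.3 kg.
Tool frame: the origin (TCP) lies at the very end of the fingers, on their centre line; the grasp point (between the pads) lies 19 mm behind it (grip_point_offset is the z of the grasp point in the tool frame, in mm); z points along the fingers, x is the direction in which the jaws open and shut, and the axes are right-handed (so a half turn about z gives the same grasp; the last joint's range is limited). The gripper opens to 85 mm and grips with 20 to 120 N. Pads are 22 mm wide; open, the fingers measure 114 mm over their backs; the gripper's body (76 mm by 85 mm) begins 54 mm behind the grasp point. The pads swing forward as they close: fully open they stand 13 mm farther back than shut.
Start: joints at [1.26, 0.521, -0.036, 1.599, 0.021, 1.021, -0.113], TCP at [149.022, -606.966, 231.291] pointing down, gripper open.
Joint ranges: [-2.91, 2.91], [-0.3, 2.13], [-1.5, 1.42], [0.17, 2.43], [-1.26, 4.41], [0.16, 1.93], [-2.52, 2.52]. Speed limits (rad/s): [1.89, 1.89, 2.39, 2.39, 3.01, 3.01, 3.01].

## Interface

Orientations are given as a 3x3 rotation matrix whose columns are the frame's x, y, z axes.
In Python, from workcell import movep, movel, goto_joints, open_gripper, clamp, wait, inverse_kinematics, read_state, camera, PlanningError, finish_job, grip_point_offset gives the robot as it stands. Calls block until the motion is done:
- movep(position, orientation): joint-space move of the TCP to a pose.
- movel(position, frame=None, max_speed=150, guard=None): straight line of the TCP; frame=None keeps the orientation; max_speed is the mean speed in mm/s. With guard (N) it stops when the force on the tool has changed by that much, and returns True; else False.
- goto_joints(angles): joint-space move.
- open_gripper() and clamp(): open the fingers fully, or close them until they stop; the grip force is fixed at half the most.
- wait(seconds).
- inverse_kinematics(position, orientation): joint angles nearest the present ones, or None.
- read_state(): the state.
- camera(name): name is "scene" or "side" or "wrist"; returns a dict with "image" (420x560x3 uint8, blue, green, red), "range_z" (420x560 float32, mm along the optical axis (not along the pixel's ray), 0 where there is no reading), "fx", "fy", "cx", "cy" (pixels), "cam_to_world" (4x4, takes a point from camera to world coordinates). Camera axes: x right, y up, looking along -z (the intrinsics and any distortion apply to the point x, -y, -z); pixel columns grow to the right and rows downward; lengths in mm; the calibration is good to about 2 mm. A picture is of the moment at which its call begins.
A pose or a line that the arm cannot do raises PlanningError and nothing moves.
- finish_job(): hands the job in, once; it reports no verdict.
The state is a dict: "time": time; "qpos": joint angles; "qvel": joint speeds; "joint_efforts": joint torques, N m; "eef_pos": TCP position; "tool_rot": TCP orientation; "ft_force": force on the tool from outside, world axes, zero at the start; "torque": the same for the moment, N m; "finger_gap": finger opening in mm.
Only numpy, scipy, OpenCV 4.12 (cv2) and the standard library are available. Lean on these libraries where they do the work, as an engineer would, in place of code of your own. Each camera call takes 0.05 s, during which the arm holds its last target. There are 200 camera calls.

## Working session

There is one attempt and no reset: what is moved stays moved. The work goes in short steps, each a Python script; the robot and the scene stay as the last script left them, time stands still between calls to the robot, and variables do not carry over. Pictures are saved under pics/ and viewed, about 8 in all and at most 12, crops included, and the job is handed in when it is done.

```bash
mkdir -p pics; ls; cat > h.py <<'E'
import numpy as np, cv2
from workcell import *
def snap(n,f):
    c=camera(n); cv2.imwrite(f'pics/{f}.png',c['image']); np.savez(f'pics/{f}.npz',**c); return c
def load(f): return np.load(f'pics/{f}.npz')
def px(c,u,v,z=None):
    z=float(c['range_z'][int(round(v)),int(round(u))]) if z is None else z
    p=np.array([(u-c['cx'])/c['fx']*z,-(v-c['cy'])/c['fy']*z,-z,1])
    return (c['cam_to_world']@p)[:3]
E
python3 - <<'E'
from h import *
for n in ['scene','side']:
    c=snap(n,n); print(n,list(c.keys()),c['cam_to_world'].round(2).tolist())
a=cv2.imread('pics/scene.png');
print(read_state()['time'],grip_point_offset)
E
```

```text
pics
scene ['image', 'range_z', 'fx', 'fy', 'cx', 'cy', 'cam_to_world'] [[-0.75, -0.49, 0.44, 1300.22], [0.66, -0.54, 0.52, 874.95], [-0.02, 0.69, 0.73, 1277.96], [0.0, 0.0, 0.0, 1.0]]
side ['image', 'range_z', 'fx', 'fy', 'cx', 'cy', 'cam_to_world'] [[-0.83, 0.26, -0.5, 52.98], [-0.56, -0.42, 0.71, 820.41], [-0.02, 0.87, 0.49, 666.11], [0.0, 0.0, 0.0, 1.0]]
0.1 -18.700000000000003
```

View pics/scene.png

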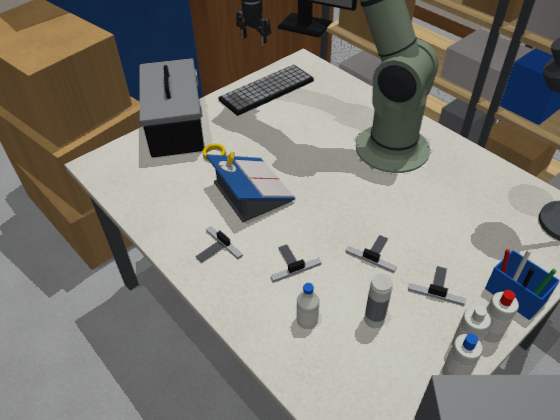

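View pics/side.png

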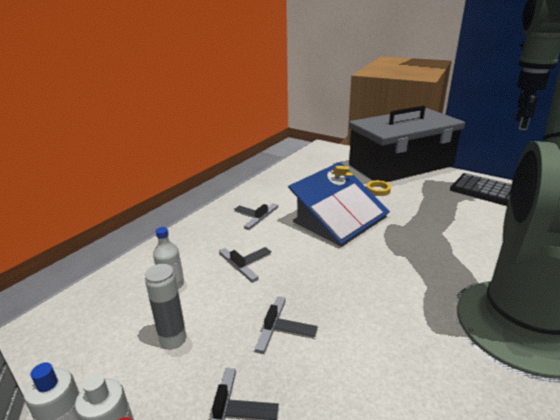

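The scene image shows four T-squares with ribs at about (223,239), (296,266), (371,258) and (437,292). The stand is near (255,180), with the clip at (230,160) and the tape at (214,151). The nearest bottle is at (308,305) and the can at (378,297).

```bash
python3 - <<'E'
from h import *
c=load('scene')
for n,u,v in [('A',223,238),('B',296,265),('C',371,257),('D',437,291),('bottlecap',308,288),('cantop',380,281),('tape',206,153),('redline',262,178)]:
    p=px(c,u,v); print(n,p.round(),'r',np.hypot(p[0],p[1]).round())
a=c['image']
i1=cv2.resize(a[140:220,195:305],None,fx=7,fy=7,interpolation=cv2.INTER_CUBIC)
cv2.imwrite('pics/stand.png',i1)
i2=cv2.resize(a[225:310,335:475],None,fx=5.5,fy=5.5,interpolation=cv2.INTER_CUBIC)
cv2.imwrite('pics/sq.png',i2)
E
```

```text
A [749. -43.  35.] r 750.0
B [653. 184.  35.] r 679.0
C [458. 305.  20.] r 551.0
D [420. 516.  32.] r 665.0
bottlecap [745. 328. 159.] r 814.0
cantop [607. 445. 182.] r 752.0
tape [ 542. -421.   19.] r 686.0
redline [ 504. -145.   62.] r 525.0
```

View pics/sq.png

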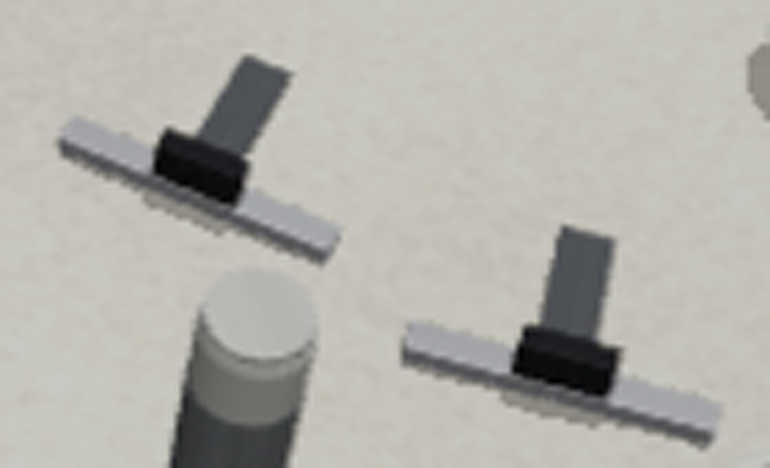

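View pics/stand.png

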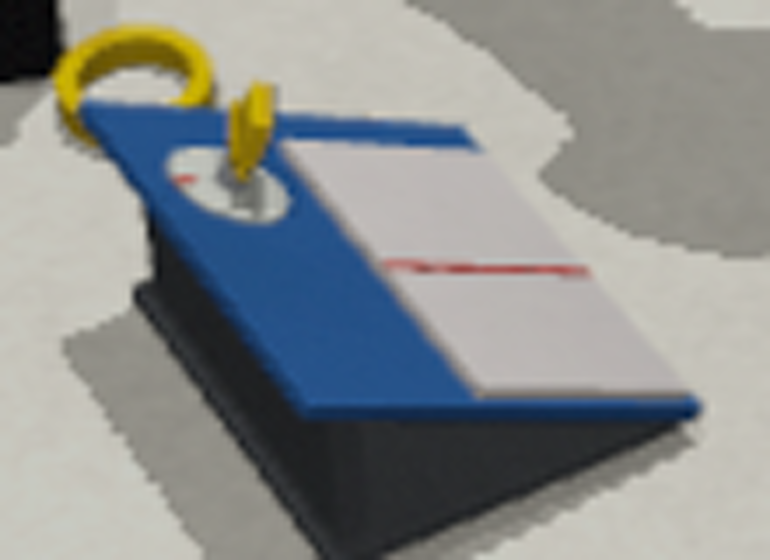

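Choosing C, at (371,258), r≈551: it is clearly the nearest, and the crop shows stock, rib and blade as described. Next comes a rough panel pose, then wrist looks.

```bash
python3 - <<'E'
from h import *
c=load('scene')
S=lambda x,y:px(c,195+x/7,140+y/7)
for n,x,y in [('O',392,265),('lend',580,270),('UL',475,385),('UR',295,147),('LR',475,155),('disc',225,165),('clip',262,95)]: print(n,S(x,y).round())
O,E=S(392,265),S(580,270); print((O-E)/np.linalg.norm(O-E))
D=lambda x,y:px(c,335+x/5.5,225+y/5.5)
for n,x,y in [('sL',70,130),('sR',330,240),('blade tip',270,68),('ribtop',205,150)]: print(n,D(x,y).round())
E
```

```text
O [ 549. -146.   90.]
lend [ 448. -130.   34.]
UL [567. -65.  83.]
UR [ 527. -248.   84.]
LR [ 429. -232.   30.]
disc [ 581. -230.  116.]
clip [ 560. -223.  151.]
[ 0.86492241 -0.13812853  0.48252433]
sL [483. 234.  16.]
sR [434. 378.  13.]
blade tip [361. 275.   8.]
ribtop [452. 302.  35.]
```

```bash
cat >> h.py <<'E'
from scipy.spatial.transform import Rotation as Ro
def Rpanel(yaw,t=28): return (Ro.from_euler('z',yaw,degrees=True)*Ro.from_euler('y',-t,degrees=True)).as_matrix()
def Rz(a): return Ro.from_euler('z',a,degrees=True).as_matrix()
G={1:np.diag([1.,-1,-1]),-1:np.diag([-1.,1,-1])}
E
python3 - <<'E'
from h import *
print(read_state()['tool_rot'].round(2) if hasattr(read_state()['tool_rot'],'round') else read_state()['tool_rot'])
P=Rpanel(-12); O=np.array([547,-147,85.]); Q=Rz(18); q0=np.array([448,300,0.])
f=lambda p,R:None if (q:=inverse_kinematics(p,R)) is None else np.round(q,2)
for s in (1,-1):
    g=G[s]
    print(s)
    for z in (100,150,200): print('view',z,f(O+P@[10,-20,z],P@g),f(O+P@[10,-20,z],Rz(-12)@g))
    print('sqview',f(q0+[10,0,180],Q@g),'grasp',f(q0+Q@[10,0,15],Q@g))
    for z in (15,100): print('place',f(O+P@[10,0,z],P@g))
    for a in (0,-45,-90,-95): print('clip',a,f(O+P@[48,-70,21],P@Rz(a)@g),f(O+P@[48,-70,90],P@Rz(a)@g))
E
```

```text
[[ 0.24 -0.97 -0.  ]
 [-0.97 -0.24  0.  ]
 [-0.    0.   -1.  ]]
1
view 100 [ 0.57  0.32 -0.46  2.28  1.13  0.18 -1.12] [ 0.58  0.48 -0.51  1.88  0.31  0.86 -0.3 ]
view 150 [ 0.73  0.21 -0.61  2.28  0.64  0.24 -0.64] [ 0.61  0.39 -0.54  1.9   0.24  0.92 -0.25]
view 200 [ 0.88  0.08 -0.72  2.27  0.23  0.33 -0.24] [ 0.64  0.29 -0.55  1.9   0.18  1.   -0.2 ]
sqview [-0.06  0.6  -0.89  1.83  0.56  0.99 -0.87] grasp [-0.24  0.81 -0.64  1.91  0.76  0.68 -1.04]
place [ 0.4   0.52 -0.33  2.25  2.04  0.21 -2.06]
place [ 0.52  0.32 -0.46  2.29  1.18  0.2  -1.23]
clip 0 [ 0.66  0.53 -0.45  2.13  1.4   0.18 -1.25] [ 0.59  0.35 -0.34  2.17  0.49  0.16 -0.38]
clip -45 [ 1.19  0.87 -1.28  2.11  1.57  0.77 -2.  ] [ 0.17  0.34  0.17  2.19 -0.72  0.16  0.01]
clip -90 None [ 0.17  0.34  0.17  2.19 -0.72  0.16 -0.78]
clip -95 None [ 0.17  0.34  0.17  2.19 -0.72  0.16 -0.87]
-1
view 100 [ 1.17  0.58 -1.27  2.26  1.41  0.61  1.83] [-0.56  0.82  1.23  1.94 -0.9   1.08 -2.28]
view 150 [-0.67  0.3   1.04  2.34 -1.13  0.32 -2.03] [-0.61  0.68  1.23  1.95 -0.75  1.07 -2.39]
view 200 None [-0.68  0.55  1.27  1.96 -0.6   1.09 -2.5 ]
sqview [ 0.13  0.8  -1.27  1.82  0.83  1.19  2.04] grasp [ 0.11  1.16 -1.28  1.9   1.24  1.19  1.79]
place [ 0.94  0.74 -1.07  2.22  1.71  0.65  1.56]
place [ 1.12  0.58 -1.27  2.26  1.42  0.63  1.77]
clip 0 [ 0.81  0.57 -0.66  2.13  1.45  0.29  1.88] [ 0.17  0.35  0.17  2.19 -0.73  0.16 -2.34]
clip -45 [ 0.66  0.53 -0.45  2.13  1.4   0.18  1.1 ] [ 1.25  0.65 -1.27  2.14  1.32  0.63  1.28]
clip -90 [ 0.66  0.53 -0.45  2.13  1.4   0.18  0.32] [ 0.93  0.43 -0.78  2.16  1.03  0.31  0.7 ]
clip -95 [ 0.66  0.53 -0.45  2.13  1.4   0.18  0.23] [ 0.91  0.42 -0.75  2.16  1.    0.3   0.63]
```

```bash
python3 - <<'E'
from h import *
P=Rpanel(-12); O=np.array([547,-147,85.])
movep(O+P@[10,-20,200],Rz(-12)@G[1])
c=snap('wrist','w1'); print(c['cam_to_world'].round(2).tolist(),c['fx'],read_state()['time'])
E
```

```text
[[0.98, 0.2, 0.07, 477.95], [-0.21, 0.93, 0.31, -69.67], [-0.0, -0.32, 0.95, 409.05], [0.0, 0.0, 0.0, 1.0]] 302.2381019508055 2.15
```

View pics/w1.png

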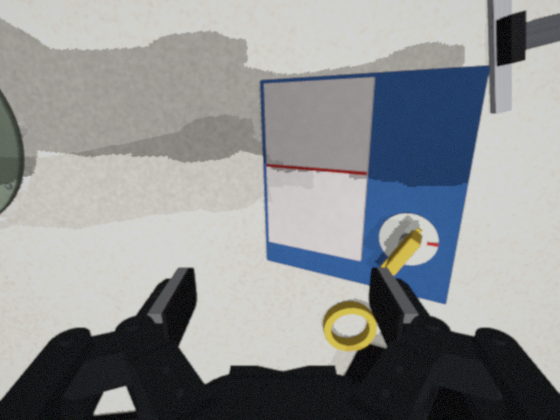

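The panel's upper edge runs from about (375,78) to (362,262), and the red line meets it at (367,173). The clip at (402,250) lies diagonally, so its angle is not 0. I'll fit all of these from the depth and colour data.

```bash
cat > fitp.py <<'E'
from h import *
def rays(c,uv):
    uv=np.asarray(uv,float); d=np.c_[(uv[:,0]-c['cx'])/c['fx'],-(uv[:,1]-c['cy'])/c['fy'],-np.ones(len(uv))]
    M=c['cam_to_world']; return M[:3,3],d@M[:3,:3].T
def onplane(c,uv,n,d):
    o,r=rays(c,uv); return o+r*((d-o@n)/(r@n))[:,None]
def cloud(c,m):
    v,u=np.nonzero(m&(c['range_z']>0)); o,r=rays(c,np.c_[u,v]); return o+r*c['range_z'][v,u][:,None],u,v
def plane(X):
    for _ in range(3):
        m=X.mean(0); n=np.linalg.svd(X-m,full_matrices=False)[2][2]; n*=np.sign(n[2]); e=(X-m)@n; X=X[abs(e)<max(2.5*e.std(),.3)]
    return n,n@m,e.std()
E
python3 - <<'E'
from fitp import *
c=load('w1'); c={k:c[k] for k in c}; a=c['image'].astype(int)
B,Gc,R=a[...,0],a[...,1],a[...,2]
m=np.zeros(a.shape[:2],bool); m[88:245,275:355]=1
n,d,s=plane(cloud(c,m)[0]); print('panel plane',n.round(3),'tilt',np.degrees(np.arccos(n[2])),s)
mb=np.zeros_like(m); mb[90:200,390:455]=1
nb,db,s=plane(cloud(c,mb)[0]); print('blue plane',nb.round(3),np.degrees(np.arccos(nb[2])),s,'offset',d-db)
# upper edge: ratio R/B crossing, subpixel
E=[]
for v in range(85,258):
    r=(R/np.maximum(B,1))[v,340:400].astype(float); k=np.nonzero(r<.5)[0]
    if len(k) and k[0]>0:
        k=k[0]; E.append((340+k-1+(r[k-1]-.5)/(r[k-1]-r[k]),v))
X=onplane(c,E,n,d); mm=X.mean(0)
for _ in range(4):
    mm=X.mean(0); y=np.linalg.svd(X-mm,full_matrices=False)[2][0]; e=np.linalg.norm(np.cross(X-mm,y),axis=1); X=X[e<max(2*e.mean(),.4)]
y*=np.sign(y[1]); print('edge n',len(X),'resid',e.mean(),'y',y.round(4))
y-=n*(y@n); y/=np.linalg.norm(y); x=np.cross(y,n)
red=(R>1.7*Gc)&(R>1.7*B)&(R>60); red[:,:262]=0;red[:,372:]=0;red[:155]=0;red[190:]=0
v,u=np.nonzero(red); L=onplane(c,np.c_[u,v],n,d); t=(L-mm)
yy=t@y; xx=t@x; pf=np.polyfit(xx,yy,1); print('red slope',pf[0],'n',len(u),'x range',xx.min(),xx.max(), 'std',(yy-np.polyval(pf,xx)).std())
O=mm+y*np.median(yy)-6*n; Rp=np.c_[x,y,n]
print('O',O.round(1),'yaw',np.degrees(np.arctan2(x[1],x[0])),'expect z',129-95*np.sin(np.radians(28)))
# edges extents & check
f=lambda u,v:(Rp.T@(onplane(c,[(u,v)],n,d)[0]-O)).round(1)
print('corners UL,UR',f(375,78),f(362,262))
fb=lambda u,v:(Rp.T@(onplane(c,[(u,v)],nb,db)[0]-O)).round(1)
print('blue corners',fb(489,67),fb(446,302),'tick',fb(433,244),'disc',fb(409,238))
yl=(R>1.6*B)&(Gc>1.3*B)&(R>80); yl[:210]=0; yl[300:]=0; yl[:,:370]=0; yl[:,440:]=0; yl[262:,:380]=0
Y,u,v=cloud(c,yl); q=(Y-O)@Rp
top=q[(q[:,2]>44)&(q[:,2]<52)]; print(len(q),len(top),q.min(0).round(),q.max(0).round())
cm=top.mean(0); w=np.linalg.svd((top-cm)[:,:2],full_matrices=False)[2][0]; print('bar top ctr',cm.round(1),'dir',w, 'ext',np.ptp((top-cm)[:,:2]@w))
np.savez('panel.npz',O=O,R=Rp)
E
```

```text
panel plane [-0.46   0.092  0.883] tilt 27.999385001063057 0.6610914990929059
blue plane [-0.46   0.093  0.883] 27.96676435203248 0.7394310568042965 offset 5.721882894152799
edge n 173 resid 0.05615717202220636 y [ 0.1939  0.981  -0.0016]
red slope 0.000979548401351087 n 237 x range -126.11904361711349 -3.61978778494537 std 0.8307875923080683
O [ 556.1 -156.1   85.8] yaw -11.133706898264803 expect z 84.40020153534037
corners UL,UR [-0.7 93.8  6. ] [   0.3 -106.3    6. ]
blue corners [92.  97.8 -0.1] [  92.4 -135.9    0. ] tick [ 71.1 -70.8  -0. ] disc [ 47.3 -68.6  -0. ]
776 521 [ 24. -98.  19.] [ 60.  -3. 202.]
bar top ctr [ 46.6 -67.2  47.7] dir [-0.46388456 -0.88589566] ext 41.99742094775058
```

Panel fit: tilt 28.0°, edge and tick positions match the drawing. The clip is at ≈0.48 rad. Next, the look at the square.

```bash
python3 - <<'E'
from fitp import *
Q=Rz(18); q0=np.array([448,300,0.])
movep(q0+[10,0,200],Q@G[-1])
c=snap('wrist','w2'); s=read_state(); print(s['time'],np.round(s['qpos'],2),np.round(s['eef_pos']),np.round(s['ft_force'],1))
E
```

```text
4.2417 [ 0.14  0.76 -1.27  1.8   0.78  1.2   2.08] [458. 299. 200.] [-0.2 -0.4  0.4]
```

View pics/w2.png

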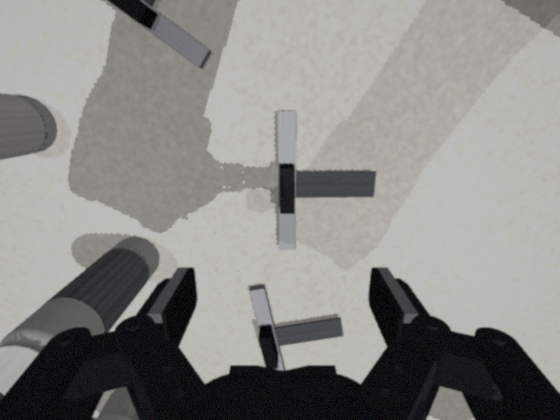

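The square is seen with its stock from (287,111) to (287,249) and its blade to (375,184).

```bash
python3 - <<'E'
from fitp import *
c=load('w2'); c={k:c[k] for k in c}
m=np.zeros((420,560),bool); m[100:260,262:390]=1
X,u,v=cloud(c,m); b=(u<275)|((v>215)&(u>310)); z0=np.median(X[b][:,2]); print('bench',z0)
h=X[:,2]-z0
st=(h>10.2)&(h<14.5)&(u<305); print(st.sum(), 'stock h',np.median(h[st]),'rib h',np.percentile(h,99.5))
# stock outline intersected at true height
P=onplane(c,np.c_[u[st],v[st]],np.array([0,0,1.]),z0+12)[:,:2]
(cx,cy),(w,l),an=cv2.minAreaRect(P.astype(np.float32)); print('rect',cx,cy,w,l,an)
bl=(h>5)&(h<13)&(u>302); Pb=X[bl][:,:2]; print('blade n',bl.sum())
r2=cv2.minAreaRect(Pb.astype(np.float32)); print(r2)
d=np.linalg.svd(P-P.mean(0),full_matrices=False)[2][0]; d*=np.sign(d[1]); yaw=np.degrees(np.arctan2(-d[0],d[1])); print('yaw stock',yaw)
d2=np.linalg.svd(Pb-Pb.mean(0),full_matrices=False)[2][0]; d2*=np.sign(d2[0]); print('yaw blade',np.degrees(np.arctan2(d2[1],d2[0])))
x=np.array([np.cos(np.radians(yaw)),np.sin(np.radians(yaw))]);y=np.array([-x[1],x[0]])
q=P@np.c_[x,y]; lo,hi=np.percentile(q,0.5,0),np.percentile(q,99.5,0); print('ext',lo,hi,hi-lo)
rb=(h>33); Rb=onplane(c,np.c_[u[rb],v[rb]],np.array([0,0,1.]),z0+37)[:,:2]@np.c_[x,y]; print('rib',Rb.min(0),Rb.max(0),'rib ctr world',np.c_[x,y]@((Rb.min(0)+Rb.max(0))/2))
bb=Pb@np.c_[x,y]; print('blade',bb.min(0),bb.max(0))
E
```

```text
bench 0.2111074833315456
1740 stock h 11.95893747746507 rib h 37.643214420197474
rect 449.7455749511719 296.9507141113281 29.717422485351562 158.86895751953125 18.347408294677734
blade n 1900
((398.0517883300781, 279.63385009765625), (81.67681121826172, 30.3118953704834), 18.733383178710938)
yaw stock 18.52216032056663
yaw blade 18.4388485867104
ext [507.07691518  59.31943096] [535.53514487 218.02055448] [ 28.45822969 158.70112352]
rib [518.15782094 113.31172296] [533.64959092 163.19605827] rib ctr world [454.74303709 298.15703312]
blade [425.47917291 123.55456635] [507.15252677 153.91778087]
```

```bash
python3 - <<'E'
from fitp import *
yaw=18.45; Q=Rz(yaw); g=G[-1]; t=Q@[525.8,138.6,0]
pn=np.load('panel.npz'); O,P=pn['O'],pn['R']
movep(t+[0,0,75],Q@g)
print('guard',movel(t+[0,0,15.5],max_speed=80,guard=15))
clamp(); s=read_state(); print(s['time'],s['finger_gap'],np.round(s['eef_pos'],1),np.round(s['ft_force'],1))
movel(t+[0,0,200],max_speed=250)
s=read_state(); print(s['time'],s['finger_gap'],np.round(s['ft_force'],1))
movep(O+P@[16,0,75],P@g)
s=read_state(); print(s['time'],s['finger_gap'],np.round(s['qpos'],2),np.round(s['ft_force'],1))
c=snap('wrist','w3')
E
```

```text
guard False
6.3417 15.12184534501 [455.  297.9  15.7] [-0.4 -1.2  4.8]
7.2333 14.714357481075975 [-0.6 -0.5 -3.3]
8.9 14.724682085685105 [ 0.99  0.57 -1.07  2.22  1.45  0.52  1.78] [ 0.8 -0.9 -3.8]
```

View pics/w3.png

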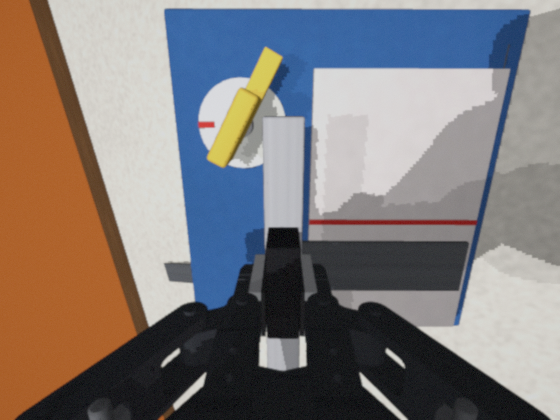

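The square is held parallel to the panel: blade rows 242–290, red line at row 222, clip still diagonal. I'll check the relative offset from this same picture.

```bash
python3 - <<'E'
from fitp import *
c=load('w3'); c={k:c[k] for k in c}
pn=np.load('panel.npz'); O,P=pn['O'],pn['R']; n=P[:,2]
def box(r0,r1,c0,c1):
    m=np.zeros((420,560),bool); m[r0:r1,c0:c1]=1; return (cloud(c,m)[0]-O)@P
for nm,b in [('panel',(80,210,330,480)),('blue',(220,300,205,250)),('blade',(248,286,330,455)),('stock',(125,220,272,296))]:
    q=box(*b); print(nm,np.median(q,0).round(1), 'slopes', np.linalg.lstsq(np.c_[q[:,:2],np.ones(len(q))],q[:,2],rcond=None)[0].round(3))
zp=np.median(box(80,210,330,480)[:,2]); zb=np.median(box(248,286,330,455)[:,2]); zs=np.median(box(125,220,272,296)[:,2])
pt=lambda u,v,z:((onplane(c,[(u,v)],n,n@O+z)[0]-O)@P).round(2)
print('red',pt(318,222.5,zp),pt(470,222.5,zp)); print('edge',pt(313,75,zp),pt(309,215,zp))
print('blade',[pt(u,v,zb) for u,v in [(340,241),(340,290.5),(455,240.5),(455,291)]])
print('stock face top',pt(304,125,zs),pt(302.5,220,zs),'end',pt(284,117,zs))
E
```

```text
panel [-66.5 -56.9   5.8] slopes [-0.    -0.     5.817]
blue [62.  25.8 -0.1] slopes [ -1.458  -0.361 110.56 ]
blade [-43.2   2.5  68.8] slopes [-7.0000e-03 -4.0000e-03  6.8551e+01]
stock [ 17.1 -50.9  71. ] slopes [-6.0000e-03 -1.0000e-03  7.1032e+01]
red [-9.21  0.92  5.84] [-123.18    0.7     5.84]
edge [  -1.97 -100.64    5.84] [-2.28 -5.04  5.84]
blade [array([-13.44, -12.96,  68.82]), array([-15.38,  17.96,  68.82]), array([-75.22, -13.37,  68.82]), array([-81.04,  18.17,  68.82])]
stock face top [  7.56 -73.24  71.01] [  7.16 -25.82  71.01] end [ 16.92 -76.8   71.01]
```

```bash
python3 - <<'E'
from fitp import *
pn=np.load('panel.npz'); O,P=pn['O'],pn['R']
def rep(k):
    s=read_state(); q=(np.array(s['eef_pos'])-O)@P; print(k,round(s['time'],2),q.round(2),'F',(np.array(s['ft_force'])@P).round(1),round(s['finger_gap'],1)); return q
movel(O+P@[16,-1.6,25],max_speed=100); rep('above')
print(movel(O+P@[16,-1.6,11],max_speed=20,guard=6)); q=rep('down')
print(movel(O+P@[3,-1.6,q[2]],max_speed=15,guard=12)); q=rep('slid')
c=snap('wrist','w4')
E
```

```text
above 9.6 [16.08 -1.06 25.25] F [-1.2  0.4 -2.2] 14.8
True
down 10.11 [15.88 -1.78 15.69] F [ 1.2 -0.9  6.7] 14.6
True
slid 10.75 [ 6.63 -1.64 15.71] F [ 3.3 -0.1  4.1] 14.7
```

The stop at x=6.6 matches the gap seen in the picture (16−9.4), so it is at the edge. Release and look.

```bash
python3 - <<'E'
from fitp import *
pn=np.load('panel.npz'); O,P=pn['O'],pn['R']
open_gripper(); s=read_state(); q=(np.array(s['eef_pos'])-O)@P; print(q.round(2),(np.array(s['ft_force'])@P).round(1))
movel(O+P@[q[0]+10,q[1],120],max_speed=200)
c=snap('wrist','w5'); print(read_state()['time'])
cv2.imwrite('pics/w5b.png',cv2.resize(c['image'][60:345,160:540],None,fx=2,fy=2,interpolation=cv2.INTER_CUBIC))
E
```

```text
[ 6.65 -1.57 15.71] [-0.3  0.5 -0.7]
12.2083
```

View pics/w5b.png

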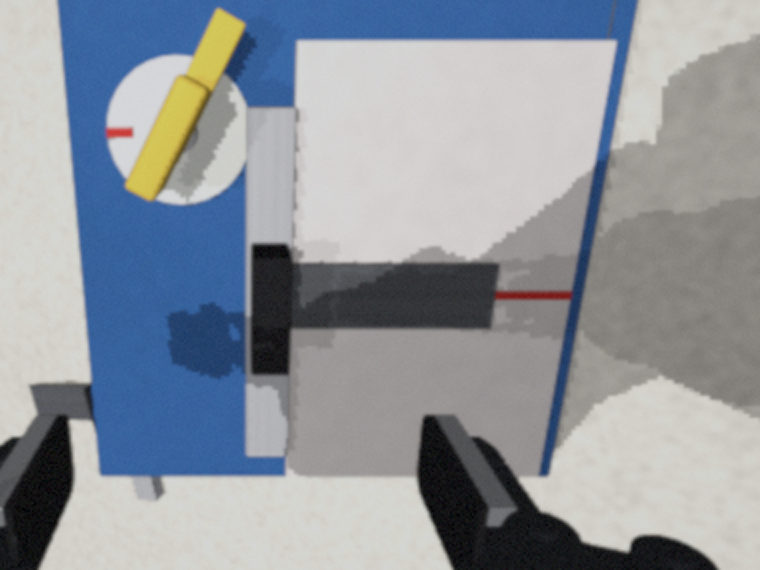

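The stock looks flush and parallel. Blade tip mid-row ≈296 in the crop, same as the red line, and the clip is undisturbed. I'll quantify this and locate the clip relative to the panel from the same picture.

```bash
python3 - <<'E'
from fitp import *
c=load('w5'); c={k:c[k] for k in c}
pn=np.load('panel.npz'); O,P=pn['O'],pn['R']; n=P[:,2]
a=c['image'].astype(int); B,Gc,R=a[...,0],a[...,1],a[...,2]
U=lambda x,y:(160+(x+.5)/2-.5,60+(y+.5)/2-.5)
def box(x0,x1,y0,y1):
    m=np.zeros((420,560),bool); m[60+y0//2:60+y1//2,160+x0//2:160+x1//2]=1; return (cloud(c,m)[0]-O)@P
z={k:np.median(box(*b)[:,2]) for k,b in dict(panel=(330,550,60,220),blade=(310,480,275,320),sR=(255,285,120,235),sL=(255,278,390,445),blue=(110,160,220,300)).items()}; print({k:v.round(2) for k,v in z.items()})
pt=lambda x,y,zz:((onplane(c,[U(x,y)],n,n@O+zz)[0]-O)@P).round(2)
print('edge',pt(296,50,z['panel']),pt(296,95,z['panel']),pt(286,468,z['panel']))
print('face top',pt(295,115,z['sR']),pt(293,225,z['sR']),pt(288,385,z['sL']),pt(287,450,z['sL']))
print('red',pt(505,296,z['panel']),pt(570,296,z['panel']),'blade tip',pt(497,264,z['blade']),pt(492,328,z['blade']),'ends y',pt(270,107,z['sR']),pt(266,456,z['sL']))
yl=(R>1.6*B)&(Gc>1.3*B)&(R>80); yl[170:]=0; yl[:,300:]=0
Y,u,v=cloud(c,yl); q=(Y-O)@P; top=q[(q[:,2]>44)&(q[:,2]<51)]
r=cv2.minAreaRect(top[:,:2].astype(np.float32)); cm=top[:,:2].mean(0); w=np.linalg.svd(top[:,:2]-cm,full_matrices=False)[2][0]
print('bar',r,cm,top[:,2].mean(),'angle',np.degrees(np.arctan(w[0]/w[1])))
zb=z['blue']; print('disc L,R,T,Bt',pt(106,130,zb),pt(250,130,zb),pt(180,54,zb),pt(180,206,zb))
E
```

```text
{'panel': np.float64(5.83), 'blade': np.float64(9.25), 'sR': np.float64(11.75), 'sL': np.float64(11.73), 'blue': np.float64(-0.28)}
edge [  -2.3  -101.18    5.83] [ -2.75 -84.4    5.83] [-2.52 90.18  5.83]
face top [ -2.08 -76.88  11.75] [ -2.41 -32.65  11.75] [-2.01 41.81 11.73] [-2.32 76.17 11.73]
red [-98.39   0.69   5.83] [-127.42    0.68    5.83] blade tip [-91.38 -15.04   9.25] [-93.08  14.68   9.25] ends y [  7.87 -79.9   11.75] [ 7.67 79.48 11.73]
bar ((45.076717376708984, -69.92317962646484), (43.52595520019531, 11.418166160583496), 61.5051383972168) [ 44.69539891 -70.51389848] 47.581265137587415 angle 28.666756512389014
disc L,R,T,Bt [ 75.98 -70.48  -0.28] [ 15.66 -70.5   -0.28] [  43.98 -100.07   -0.28] [ 46.06 -38.54  -0.28]
```

Flush to ~0.3 mm at both ends and the blade is ~1 mm off the line. The clip is at ≈0.50 rad with its axis at about (45.0, −69.8) in my frame (robot bias included). On to the clip.

```bash
python3 - <<'E'
from fitp import *
pn=np.load('panel.npz'); O,P=pn['O'],pn['R']; g=G[-1]
def rep(k):
    s=read_state(); q=(np.array(s['eef_pos'])-O)@P; print(k,round(s['time'],2),q.round(2),'F',(np.array(s['ft_force'])@P).round(1),round(s['finger_gap'],1),np.round(s['qpos'],2)); return q
A=28.5; fr=lambda a:P@Rz(-a)@g; ax=lambda z:O+P@[45,-69.8,z]
movep(ax(80),fr(A)); rep('over')
print(movel(ax(21.5),max_speed=80,guard=12)); rep('down')
clamp(); rep('clamped')
for a in np.linspace(A,A+61.5,7): print(a.round(),None if inverse_kinematics(ax(21.5),fr(a)) is None else np.round(inverse_kinematics(ax(21.5),fr(a)),2))
E
```

```text
over 12.64 [ 44.07 -69.76  78.56] F [0.2 0.6 0.3] 85.4 [ 1.1   0.56 -1.01  2.12  1.22  0.45  1.66]
False
down 13.53 [ 45.15 -69.52  21.87] F [-0.4 -0.2 -0.6] 85.4 [ 0.99  0.66 -0.9   2.09  1.46  0.44  1.46]
clamped 14.19 [ 44.65 -69.63  21.7 ] F [-3.2  0.9 11. ] 11.2 [ 0.99  0.66 -0.9   2.09  1.46  0.44  1.46]
28.0 [ 0.99  0.66 -0.9   2.09  1.46  0.44  1.46]
39.0 [ 0.99  0.66 -0.9   2.09  1.46  0.44  1.28]
49.0 [ 0.99  0.66 -0.9   2.09  1.46  0.44  1.1 ]
59.0 [ 0.99  0.66 -0.9   2.09  1.46  0.44  0.92]
70.0 [ 0.99  0.66 -0.9   2.09  1.46  0.44  0.74]
80.0 [ 0.99  0.66 -0.9   2.09  1.46  0.44  0.57]
90.0 [ 0.99  0.66 -0.9   2.09  1.46  0.44  0.39]
```

```bash
python3 - <<'E'
from fitp import *
pn=np.load('panel.npz'); O,P=pn['O'],pn['R']
def rep(k):
    s=read_state(); q=(np.array(s['eef_pos'])-O)@P; print(k,round(s['time'],2),q.round(2),'F',(np.array(s['ft_force'])@P).round(1),'T',(np.array(s['torque'])@P).round(2),round(s['finger_gap'],1)); return q
q=np.array(read_state()['qpos'])
for f in np.linspace(.2,1,5):
    t=q.copy(); t[6]-=np.radians(61.5)*f; goto_joints(t); rep(f)
open_gripper(); p=rep('open')
movel(O+P@[p[0],p[1],130],max_speed=150); 
c=snap('wrist','w6'); snap('scene','s6'); snap('side','d6'); print(read_state()['time'])
E
```

```text
0.2 14.52 [ 44.6  -69.63  21.74] F [-1.4 -0.2  4.3] T [-0.03  0.67 -0.06] 11.0
0.4 14.84 [ 44.59 -69.61  21.75] F [-2.2  0.8  6.6] T [ 0.03  0.81 -0.02] 11.4
0.6000000000000001 15.17 [ 44.54 -69.6   21.73] F [-2.7  0.2  6.4] T [ 0.01  1.04 -0.09] 10.8
0.8 15.49 [ 44.5  -69.57  21.73] F [-2.6  0.5  6.2] T [0.01 1.04 0.  ] 11.0
1.0 15.82 [ 44.49 -69.55  21.72] F [-2.6  0.8  7.4] T [ 0.12  1.07 -0.04] 11.2
open 16.52 [ 44.64 -69.66  21.69] F [-0.5 -0.5 -0.2] T [0.01 0.51 0.  ] 84.9
17.55
```

View pics/w6.png

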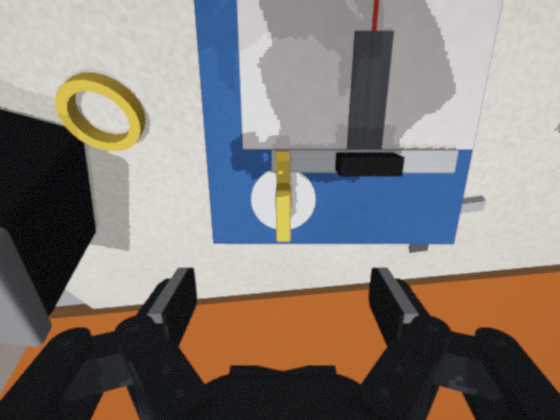

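View pics/s6.png

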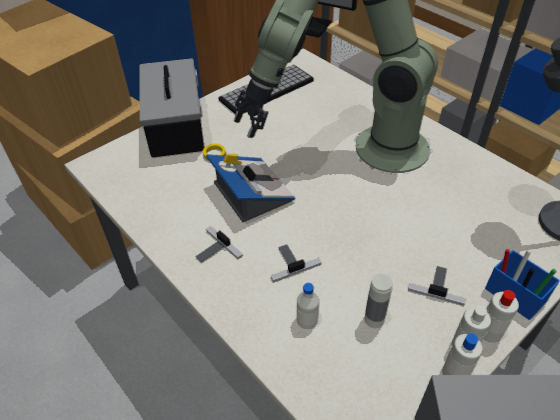

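The clip arm at (283,160) lies over the stock's end with its tail at (284,235). The stock is along the edge at row 150 and the bystanders haven't moved. One numeric check before hand-in.

```bash
python3 - <<'E'
from fitp import *
pn=np.load('panel.npz'); O,P=pn['O'],pn['R']; n=P[:,2]
c=load('w6'); c={k:c[k] for k in c}
a=c['image'].astype(int); B,Gc,R=a[...,0],a[...,1],a[...,2]
yl=(R>1.6*B)&(Gc>1.3*B)&(R>80); yl[:,:240]=0; yl[:145]=0; yl[250:]=0; yl[:,330:]=0
q=(cloud(c,yl)[0]-O)@P; top=q[(q[:,2]>44)&(q[:,2]<51)][:,:2]; cm=top.mean(0); w=np.linalg.svd(top-cm,full_matrices=False)[2][0]
ang=np.degrees(np.arctan2(w[0],w[1]))%180; print('clip deg',ang,'rad',np.radians(ang),cm)
pt=lambda u,v,z:((onplane(c,[(u,v)],n,n@O+z)[0]-O)@P).round(2)
def edge(u):   # panel edge / stock top: brightness profile rows 140..160
    return a[142:158,u].sum(1)//3
for u in (255,300,325,420,450,463): print(u,edge(u))
def box(r0,r1,c0,c1):
    m=np.zeros((420,560),bool); m[r0:r1,c0:c1]=1; return (cloud(c,m)[0]-O)@P
print('stock z',np.median(box(155,168,300,325),0),np.median(box(157,168,420,448),0),'panel',np.median(box(100,140,400,440),0),'blade',np.median(box(50,130,360,382),0))
print('blade sides',pt(354.5,60,9.5),pt(389.5,60,9.5),'red',pt(376,20,6),'edge',pt(250,149.5,6),pt(465,149.5,6))
for s,t in [('scene','s6')]:
    x,y=load(s)['range_z'],load(t)['range_z']
    for nm,(r0,r1,c0,c1) in dict(bottle=(282,330,295,322),can=(275,325,364,394),tape=(142,160,200,224)).items(): print(nm,'frac changed',(abs(x-y)[r0:r1,c0:c1]>10).mean().round(3))
E
```

```text
clip deg 89.78612931860309 rad 1.5670635792310368 [ 43.48028362 -69.68629201]
255 [163 161 163 163 165 161 143 104  80  76  74  78  76  77  77  76]
300 [160 149 145 145 143 141 127 109 118 134 134 134 135 134 137 134]
325 [164 161 157 149 146 142 129 106 117 130 133 133 135 135 135 138]
420 [212 211 206 202 200 193 164 131 158 179 187 188 189 189 189 187]
450 [214 214 212 206 202 192 157 124 154 178 185 185 186 186 188 187]
463 [214 214 214 215 214 213 204 158 115 107 106 108 107 110 110 110]
stock z [  7.64467855 -44.71775453  11.76342621] [ 8.32771913 60.24764366 11.7465765 ] panel [-26.95057922  45.66038778   5.83702479] blade [-49.71332636   1.08147888   9.2434701 ]
blade sides [-71.61 -13.62   9.5 ] [-71.62  13.88   9.5 ] red [-99.86   1.49   6.  ] edge [ -1.42 -98.48   6.  ] [-1.59 88.69  6.  ]
bottle frac changed 0.035
can frac changed 0.029
tape frac changed 0.171
```

```bash
python3 -c "
from workcell import *
print(finish_job(), read_state()['time'])"
```

```text
the job is handed in; nothing more can be done
the job is handed in; nothing more can be done
```

The square is on the stand with its stock against the panel's upper edge, the clip is turned to the red tick, and the job is handed in. My last clock reading was 17.6 s, against the 51 s limit. I used the square nearest the base (about 551 mm away), set it on the slope, slid it down until it touched the edge, and let go. The clip started at about 0.5 rad rather than 0. I gripped it, turned it about 61.5° clockwise, released it and backed off.

What the last checks showed:
- **Flush:** before the clip was turned, both ends of the stock face were within about 0.7 mm of the panel edge. Afterwards the seam was on the same image row at both ends, so it is still parallel.
- **Centring and flatness:** the blade is about 1 to 1.5 mm off the red line's middle, and the square lies flat on the slope.
- **Clip:** 1.567 rad, with the target at 1.571.
- **Bystanders:** the can and bottle show no movement in before-and-after depth images. The tape area changed in 17% of its pixels. I put that down to the clip turning inside the same image window, because the tape itself looks unmoved in the picture, but I did not measure it separately.
- **Disagreement:** robot and camera positions along the slope differed by about 1 mm, and both were 2 to 3 mm off my first panel fit. I relied on the touch against the edge and on relative measurements within one picture.

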